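# Shift the polishing head from second to third speed

## Robot

A 6-joint arm with a two-finger parallel gripper is mounted at the origin on the work surface. World frame = base frame: x ahead of the robot, y to its left, z up, the work surface at z = 0. Lengths are in m, angles in rad, forces in N, time in s.
With the tool pointing down it reaches from about 0.375 to 0.9 m from the base axis. Payload 3.1 kg.
Tool frame: the origin (TCP) lies at the centre of the arm's flange, where the gripper is bolted on; the fingertips stand 173 mm ahead of it and the grasp point (between the pads) lies 155 mm ahead of it (tip_extent is the distance from the TCP to the fingertips, in m); z points along the fingers, y is the direction in which the jaws open and shut (so a half turn about z gives the same grasp; the last joint's range is limited). The gripper opens to 85 mm and grips with 20 to 120 N. Pads are 22 mm wide; open, the fingers measure 114 mm over their backs; the gripper's body (76 mm by 85 mm) begins 54 mm behind the grasp point. The pads swing forward as they close: fully open they stand 13 mm farther back than shut.
Start: joints at [-1.429, 0.527, 1.433, -0, 1.181, -0.178], TCP at [0.197, -0.593, 0.405] pointing down, gripper open.
Joint ranges: [-3.08, 3.08], [-0.75, 2.2], [0.22, 2.44], [-1.43, 4.57], [0, 2.65], [-2.85, 2.85]. Speed limits (rad/s): [2.79, 2.79, 3.14, 3.14, 3.14, 3.14].

## Interface

Orientations are given as a unit quaternion [x, y, z, w].
In Python, from station import sense, snapshot, sign_off, tip_extent gives the robot as it stands. The module is installed in compiled form; this text tells all that it offers.
- The arm moves only by the tool servo_tool, never from a script. Its argument "rows" is a list of rows, each a list of 3 entries, a list of its own where there are three numbers: the shift along the tool's x, y, z in mm, then the turn about the tool's z in degrees, then the opening, from -1 (shut) to 1 (fully open), so that 0 is half open. A call has 1 to 8 rows; each row is the pose to reach, as a shift and turn from the pose measured when the call began, along the tool's axes at that moment; what a row does not reach only later rows make up. A row lasts 1/10 s, in which the tool goes at most 50 mm and 8.59 degrees, less where a joint would pass 70% of its speed; a pose out of reach is approached as far as the arm can. A call with a gripper value outside its range is refused whole. The fingers move at their own pace and stop on an object; "force" is the grip in N (left out, the last holds). Time passes only in rows, so rows that repeat a pose let the fingers close. It gives the time, the measured TCP pose, the force and the opening at its end, in the units of the state.
- sense(): the state, without advancing time (a new reading comes with each control period).
- snapshot(name): name is "side" or "top" or "wrist"; returns a dict with "image" (420x560x3 uint8, blue, green, red), "z_map" (420x560 float32, m along the optical axis (not along the pixel's ray), 0 where there is no reading), "vertical_fov" (degrees; the focal length in pixels is half the picture's height over the tangent of half this angle, whatever the lens; pixels are square), "cx", "cy" (the principal point, pixels), "cam_to_world" (4x4, takes a point from camera to world coordinates). Camera axes: x right, y down, z forward; pixel columns grow to the right and rows downward; lengths in m; the calibration is good to about 2 mm. The wrist camera is an equidistant fisheye: a pixel r from the principal point sees the ray r / f radians off the axis. A picture is of the moment at which its call begins.
- sign_off(): hands the job in, once; it reports no verdict.
The state is a dict: "t": time; "q": joint angles; "qd": joint speeds; "tau": joint torques, N m; "tcp_pos": TCP position; "tool_rot": TCP orientation; "force": force on the tool from outside, world axes, zero at the start; "ft_torque": the same for the moment, N m; "finger_gap": opening from 0.0 (shut) to 1.0 (fully open).
Only numpy, scipy, OpenCV 4.12 (cv2) and the standard library are available. Lean on these libraries where they do the work, as an engineer would, in place of code of your own. Each camera call takes 0.05 s, during which the arm holds its last target. There are 200 camera calls.

## Task

The polishing machine's gear lever stands in second, the left slot nearest the robot. Change it to third by pushing its ball knob with the fingertips: forward to the cross passage, across to the right, then forward all the way into the right far slot, without running it into either of the other two slots. Push gently and do not take hold of the lever, leave the carvings and hand tools alone, and finish clear of everything.

Things in the scene. Friction and masses are not known exactly. Their poses are not given: they have to be found in the camera images.
- gearbox: Fixed polishing machine. Origin: centre of its green gearbox's underside, on the ledge; its x = forward (away from the robot at yaw 0; yaw up to +-0.4 rad), y = left, z up. Box 160 x 160 mm, top at 90 mm. A motor (radius 50 mm, axis 58 mm high) sticks out to y = -222 mm, a felt wheel (radius 52 mm, same axis) to y = +156 mm. The lever's pivot lies 22 mm above the origin.
- gate (a point): Centre of the aluminium gate plate's top, 100 mm above the gearbox origin, same axes; plate 90 (x) x 100 (y) x 5 mm. Its H-shaped opening: cross passage along y at x = 0, two legs along x at y = +-24 mm to x = +-30 mm, all 18 mm wide. First slot: left leg forward; second: left leg back; third: right leg forward; fourth: right leg back.
- shift_across (a joint): Sideways lean b of the lever, rad, about the gearbox's x axis through the pivot: -0.31 = left leg, 0 = middle, +0.31 = right leg; play in the legs about +-0.05. A solid gate stops the stem.
- shift_fore (a joint): Fore-and-aft lean a of the lever, rad: negative = back (towards the robot), 0 = in the cross passage (play +-0.04), positive = forward; slots end at about +-0.30. Starts at -0.27 to -0.15. Knob centre = pivot + 175 mm * (sin a, -sin b cos a, cos b cos a) in gearbox axes. The lever stays where left: dry friction, about 3 N at the knob.
- knob (a point): Centre of the lever's black ball knob, radius 18 mm, on a steel stem of radius 5.5 mm; about 180 to 197 mm above the ledge. More than 35 N on it, by squeezing or by shoving it against the gate, is too rough.
- hippo: Loose soapstone hippo, 115 mm long (along its x), 52 wide, 60 high, 0.32 kg; origin under its middle, on the ledge. Bystander.
- bird: Loose small soapstone bird, 70 mm long (along its x), 34 wide, 52 high; origin under its foot. Bystander.
- punch: Loose steel centre punch lying along its x, 111 mm long, 12 mm thick; origin at its underside. Bystander.
- gear_drill: Loose hand drill with a brass gear lying along its x, from -190 to +195 mm, crank to +y (to 78 mm), 77 mm high; origin under the gear. Bystander.

How it is judged:
On the way:
1. the lever has been taken across to the right leg through the cross passage (value of joint shift_across above 0.22 rad and value of joint shift_fore between -0.12 and 0.16 rad).
At the end, for the whole second after the job is handed in: The lever rests in the third slot: shift_across above 0.22 rad and shift_fore above 0.23 rad (the slot ends at about 0.30), still; hippo, bird, punch and hand drill each within 15 mm of where they started (value of joint shift_across above 0.22 rad and value of joint shift_fore above 0.23 rad and velocity of joint shift_fore between -0.05 and 0.05 rad/s and distance of each of hippo, bird, punch, gear_drill from where it was at the start of the episode below 0.015 m); the robot touches nothing.
It fails at once if the lever is run into the first slot (left leg, forward: shift_fore above 0.18) (value of joint shift_across below 0 rad and value of joint shift_fore above 0.18 rad).
It fails at once if the lever is run into the fourth slot (right leg, back: shift_fore below -0.18) (value of joint shift_across above 0 rad and value of joint shift_fore below -0.18 rad).
It fails at once if the machine or its lever is pressed or squeezed with more than 35 N (contact force between the fingers and gearbox above 35 N).
It fails at once if a carving or hand tool is moved by more than 15 mm (distance of any of hippo, bird, punch, gear_drill from where it was at the start of the episode above 0.015 m).
It also fails if it takes over 48 s, if anything falls off the work surface, if the arm or the gripper's body presses on something with over 40 N, if the wrist force passes 120 N, or if a joint passes its speed limit or range.

## Working session

There is one attempt and no reset: what is moved stays moved. The work goes in short steps, Python scripts to look and compute and a tool call to move; the robot and the scene stay as the last step left them, time stands still between calls to the robot, and variables do not carry over. Pictures are saved under pics/ and viewed, about 8 in all and at most 12, crops included, and the job is handed in when it is done.

Besides the shell and the picture viewer there is one more tool, called after "Emit:" as name(argument=value, ...) on one line, values as JSON. servo_tool: Moves the arm, as the interface text tells. Its arguments: {"type":"object","properties":{"rows":{"type":"array"},"force":{"type":"number"}},"required":["rows"]}

```bash
mkdir -p pics; cat > h.py <<'E'
import numpy as np, cv2
from station import sense, snapshot, tip_extent
def cloud(s):
    h,w=s["z_map"].shape; f=h/2/np.tan(np.radians(s["vertical_fov"])/2)
    v,u=np.mgrid[:h,:w]; z=s["z_map"]
    P=np.stack([(u-s["cx"])/f*z,(v-s["cy"])/f*z,z,np.ones_like(z)],-1)@np.array(s["cam_to_world"]).T
    P=P[...,:3].copy(); P[z==0]=np.nan; return P
E
python3 - <<'E'
from h import *
print(sense())
ims=[]
for n in("top","side"):
    s=snapshot(n); cv2.imwrite(f"pics/{n}0.png",s["image"]); np.savez(f"{n}0.npz",P=cloud(s),im=s["image"],c=s["cam_to_world"]); print(n,np.round(s["cam_to_world"],3).tolist(),s["vertical_fov"])
E
```

```text
{'t': 0.0, 'q': array([-1.42853153e+00,  5.28455913e-01,  1.43393467e+00, -2.68269492e-05,
        1.18138784e+00, -1.78490601e-01]), 'qd': array([-0.00058963, -0.0020665 ,  0.0002284 ,  0.0002041 ,  0.00124209,
       -0.00084753]), 'tau': array([ 1.48700397e-03, -4.42346585e+01, -1.78023291e+01, -1.68316938e-04,
        8.43710499e-03, -5.18846278e-06]), 'tcp_pos': array([ 0.1970313 , -0.59275388,  0.40372921]), 'tool_rot': array([ 9.87165634e-01,  1.59696013e-01,  7.39257799e-06, -1.09292986e-03]), 'force': array([-0.28362738,  1.1677215 , -0.47054345]), 'ft_torque': array([-0.00428721, -0.00387309,  0.02408271]), 'finger_gap': 0.999035448554962}
top [[0.022, -0.983, 0.18, 0.451], [-1.0, -0.022, -0.002, 0.178], [0.006, -0.18, -0.984, 1.003], [0.0, 0.0, 0.0, 1.0]] 53.14295866246249
side [[-0.784, -0.299, 0.544, -0.038], [-0.621, 0.399, -0.674, 0.986], [-0.015, -0.867, -0.499, 0.723], [0.0, 0.0, 0.0, 1.0]] 50.430325905677954
```

View pics/top0.png

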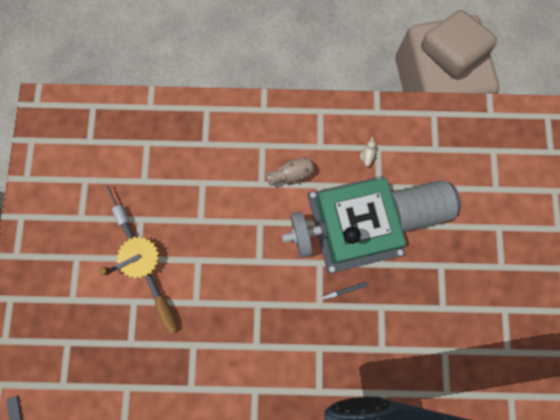

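View pics/side0.png

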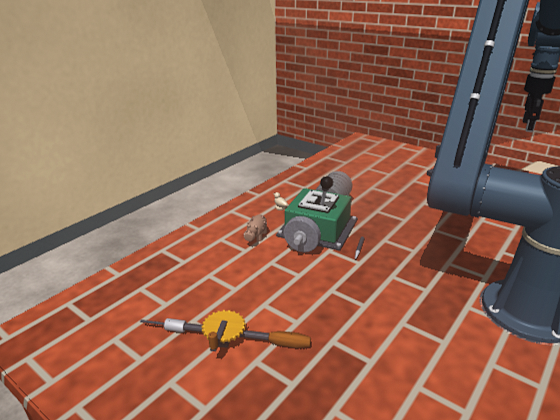

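The top view shows the gearbox with its H gate at about (362,218), the knob at (352,235), the punch at (345,291), the hippo at (292,171), the bird at (370,152) and the drill far left. The side view agrees.

```bash
python3 - <<'E'
from h import *
from scipy.optimize import least_squares
knobs=[]
for n in("top","side"):
    d=np.load(n+"0.npz"); P=d["P"]; im=d["im"].astype(int)
    m=(P[...,2]>.08)&(P[...,2]<.097)&(im[...,1]>im[...,2]+25)&(im[...,1]>im[...,0]+10)
    Q=P[m]; print(n,"green",len(Q),np.median(Q[:,2]))
    if n=="top":
        r=cv2.minAreaRect((Q[:,:2]*1000).astype(np.float32)); print("rect",r)
        w=(P[...,2]>.096)&(P[...,2]<.106)&(im.min(-1)>120); W=P[w]
        print("plate",len(W),np.median(W[:,2]),cv2.minAreaRect((W[:,:2]*1000).astype(np.float32)))
        c=np.array(r[0])/1000
    k=(P[...,2]>.160)&(P[...,2]<.22)&(np.hypot(P[...,0]-c[0],P[...,1]-c[1])<.09)
    K=P[k]; s=least_squares(lambda p:np.linalg.norm(K-p,axis=1)-.018,K.mean(0)-[0,0,.01],loss="soft_l1",f_scale=.002)
    print("knob",len(K),s.x,np.sqrt(np.mean(s.fun**2)),K[:,2].max()); knobs.append(s.x)
    # punch/others
    for nm,lo,hi,box in(("low",.005,.08,None),):
        q=(P[...,2]>.006)&(P[...,2]<.085)&(P[...,0]>.2)&(P[...,0]<.9)&(abs(P[...,1])<.35)
        nl,l,st,ce=cv2.connectedComponentsWithStats(q.astype(np.uint8))
        for i in range(1,nl):
            if st[i,4]>40:
                A=P[l==i]; print(n,"blob",st[i].tolist(),A.min(0).round(3),A.max(0).round(3))
for yaw in np.radians([0]):
    pass
E
```

```text
top green 2989 0.08929461391903204
rect ((601.5714721679688, -6.2471923828125), (159.3536376953125, 159.24188232421875), 14.640671730041504)
plate 2440 0.10062666864903508 ((610.6522216796875, -40.25135803222656), (92.83443450927734, 370.14599609375), 14.363475799560547)
knob 268 [0.55294989 0.03293725 0.18459197] 0.001005870769825147 0.20686552005207182
top blob [361, 137, 15, 30, 258] [ 0.741 -0.053  0.006] [ 0.807 -0.022  0.053]
top blob [266, 156, 48, 30, 851] [0.685 0.098 0.006] [0.754 0.209 0.064]
top blob [308, 176, 98, 98, 1792] [ 0.483 -0.123  0.006] [0.72  0.11  0.085]
top blob [392, 180, 51, 16, 126] [ 0.657 -0.192  0.057] [ 0.697 -0.076  0.085]
top blob [402, 209, 59, 23, 266] [ 0.578 -0.231  0.046] [ 0.629 -0.097  0.085]
top blob [282, 211, 30, 47, 257] [0.515 0.104 0.02 ] [0.618 0.169 0.085]
top blob [327, 282, 41, 16, 197] [ 0.427 -0.032  0.006] [0.464 0.061 0.015]
side green 799 0.08764624665343712
knob 142 [0.55171836 0.03292735 0.18250025] 0.0019799896513276382 0.20212905862384234
side blob [338, 179, 15, 17, 121] [ 0.572 -0.221  0.039] [ 0.613 -0.096  0.085]
side blob [273, 193, 15, 16, 125] [ 0.737 -0.047  0.006] [ 0.799 -0.021  0.053]
side blob [276, 198, 82, 55, 1937] [ 0.481 -0.118  0.006] [0.685 0.171 0.085]
side blob [244, 215, 23, 27, 436] [0.682 0.102 0.006] [0.752 0.212 0.06 ]
side blob [355, 237, 10, 23, 74] [ 0.422 -0.033  0.006] [0.461 0.077 0.012]
```

```bash
cat >> h.py <<'E'
from scipy.spatial.transform import Rotation as R
C=np.array([.6016,-.0062]); YAW=np.radians(14.6)
TE=tip_extent() if callable(tip_extent) else tip_extent
G=np.array([[np.cos(YAW),-np.sin(YAW)],[np.sin(YAW),np.cos(YAW)]])
def where():
    s=sense(); T=R.from_quat(s["tool_rot"]); tip=s["tcp_pos"]+T.apply([0,0,TE])
    g=G.T@(tip[:2]-C)*1000; x=T.apply([1,0,0])
    print("t",round(s["t"],2),"tip gearbox mm",g.round(1),"z",round(tip[2]*1000,1),"turn deg",round(np.degrees(np.arctan2(x[1],x[0])-YAW),2),"down",T.apply([0,0,1]).round(4),"F_g",(G.T@s["force"][:2]).round(1),round(s["force"][2],1),"gap",round(s["finger_gap"],3))
    return s,T,tip
def goal(gx,gy,z):
    s,T,tip=where(); w=C+G@np.array([gx,gy])/1000
    print("shift mm to",(gx,gy,z),(T.inv().apply(np.array([*w,z/1000])-tip)*1000).round(1))
def knob(n="top",save=None):
    s=snapshot(n); P=cloud(s); P2=P-[*C,0]; g=P2[...,:2]@G*1000
    if save: cv2.imwrite(save,s["image"])
    k=(P[...,2]>.15)&(P[...,2]<.22)&(abs(g[...,0])<75)&(abs(g[...,1])<75)&(s["image"].max(-1)<90)
    return P[k],g[k],s
E
python3 - <<'E'
from h import *
print(TE); goal(-90,50,230)
E
```

```text
0.1734
t 0.1 tip gearbox mm [-539.3 -465.3] z 230.4 turn deg 3.78 down [-3.e-04  2.e-03 -1.e+00] F_g [ 0.1 -0.3] 0.2 gap 1.0
shift mm to (-90, 50, 230) [ 482.3 -484.6    1.5]
```

Emit:
servo_tool(rows=[[[30,-30,0],3.8,-1],[[60,-60,0],3.8,-1],[[90,-90,0],3.8,-1],[[120,-120,0],3.8,-1],[[150,-150,0],3.8,-1],[[180,-180,0],3.8,-1],[[210,-210,0],3.8,-1],[[240,-240,0],3.8,-1]], force=20)

```text
t: 0.9
tcp_pos: [0.3495, -0.2877, 0.4042]
tool_rot: [0.992, 0.127, -0.0, -0.001]
force: [0.7, -0.1, 0.6]
finger_gap: -0.003
```

```bash
python3 -c "
from h import *
goal(-90,50,230)"
```

```text
t 0.9 tip gearbox mm [-314.9 -208.4] z 230.8 turn deg -0.05 down [-4.0e-04  2.4e-03 -1.0e+00] F_g [ 0.7 -0.2] 0.6 gap -0.003
shift mm to (-90, 50, 230) [ 224.7 -258.6    1.5]
```

Emit:
servo_tool(rows=[[[30,-35,0],0,-1],[[60,-70,0],0,-1],[[90,-105,0],0,-1],[[120,-140,0],0,-1],[[150,-175,0],0,-1],[[180,-210,0],0,-1],[[210,-245,0],0,-1],[[225,-259,0],0,-1]])

```text
t: 1.7
tcp_pos: [0.5029, 0.0228, 0.4047]
tool_rot: [0.992, 0.128, 0.0, -0.002]
force: [0.1, -0.5, 0.4]
finger_gap: -0.001
```

Emit:
servo_tool(rows=[[[0,0,15],0,-1],[[0,0,30],0,-1],[[0,0,45],0,-1],[[0,0,52],0,-1],[[0,0,52],0,-1]])

```text
t: 2.2
tcp_pos: [0.5024, 0.023, 0.3516]
tool_rot: [0.992, 0.128, -0.001, -0.002]
force: [-0.4, 0.4, 0.2]
finger_gap: -0.002
```

```bash
python3 -c "
from h import *
goal(-82,50,176)
s=snapshot('side'); cv2.imwrite('pics/side1.png',cv2.resize(s['image'][90:270,210:450],None,fx=3,fy=3))"
```

```text
t 2.2 tip gearbox mm [-89.   54.1] z 178.2 turn deg 0.15 down [-0.0032  0.0039 -1.    ] F_g [-0.3  0.5] 0.2 gap -0.002
shift mm to (-82, 50, 176) [7.  4.1 2.2]
```

View pics/side1.png

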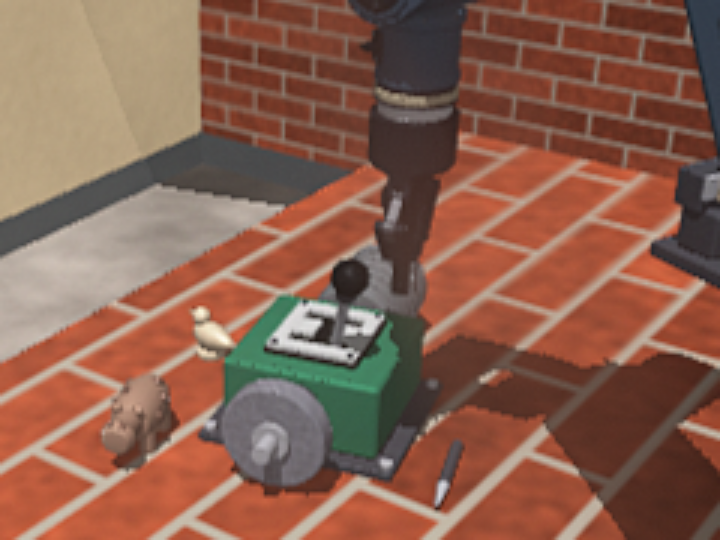

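The shut fingertips, at about (400,290), stand just behind the knob at (350,280), clear of everything. I'll push forward in small steps.

Emit:
servo_tool(rows=[[[6,4,2],0,-1],[[12,4,2],0,-1],[[18,4,2],0,-1],[[24,4,2],0,-1],[[29,4,2],0,-1],[[34,4,2],0,-1],[[39,4,2],0,-1],[[39,4,2],0,-1]])

```text
t: 3.05
tcp_pos: [0.5418, 0.0294, 0.3502]
tool_rot: [0.992, 0.128, -0.001, -0.002]
force: [-3.0, -0.7, 2.0]
finger_gap: -0.0
```

```bash
cat >> h.py <<'E'
from scipy.optimize import least_squares
def lever(names=("top","side")):
    out=[]
    for n in names:
        p,g,s=knob(n); out.append(s)
        K=np.c_[g,p[:,2]*1000]
        def f(q):
            a,b=q; c=np.array([0,0,22])+175*np.array([np.sin(a),-np.sin(b)*np.cos(a),np.cos(b)*np.cos(a)])
            return np.linalg.norm(K-c,axis=1)-18
        best=min((least_squares(f,(a,b),loss="cauchy",f_scale=1.5) for a in(-.25,0,.25) for b in(-.3,0,.3)),key=lambda r:r.cost)
        r=best.x; print(n,"n",len(K),"a,b",r.round(3),"inliers",(abs(best.fun)<2.5).sum(),"knob gx,gy",(175*np.array([np.sin(r[0]),-np.sin(r[1])*np.cos(r[0])])).round(1))
    return out
E
python3 -c "
from h import *
goal(-29,50,176); lever()"
```

```text
t 3.05 tip gearbox mm [-49.   50.3] z 176.8 turn deg 0.15 down [-0.0017  0.0042 -1.    ] F_g [-3.1  0.1] 2.0 gap -0.0
shift mm to (-29, 50, 176) [20.   0.3  0.8]
top n 25 a,b [-0.122 -0.294] inliers 25 knob gx,gy [-21.3  50.4]
side n 224 a,b [-0.143 -0.304] inliers 101 knob gx,gy [-24.9  51.9]
```

Emit:
servo_tool(rows=[[[5,0,0],0,-1],[[10,0,0],0,-1],[[15,0,0],0,-1],[[20,0,0],0,-1],[[20,0,0],0,-1]])

```text
t: 3.65
tcp_pos: [0.5618, 0.0345, 0.3502]
tool_rot: [0.992, 0.128, 0.0, -0.002]
force: [-2.4, -0.2, 1.5]
finger_gap: 0.001
```

```bash
python3 -c "
from h import *
where(); lever()
s=snapshot('side'); cv2.imwrite('pics/side2.png',cv2.resize(s['image'][120:240,250:410],None,fx=5,fy=5))"
```

```text
t 3.65 tip gearbox mm [-28.1  50.1] z 176.8 turn deg 0.15 down [-1.0e-04  4.1e-03 -1.0e+00] F_g [-2.4  0.4] 1.5 gap 0.001
top n 17 a,b [-0.003 -0.293] inliers 17 knob gx,gy [-0.6 50.6]
side n 222 a,b [-0.025 -0.302] inliers 81 knob gx,gy [-4.3 52. ]
```

View pics/side2.png

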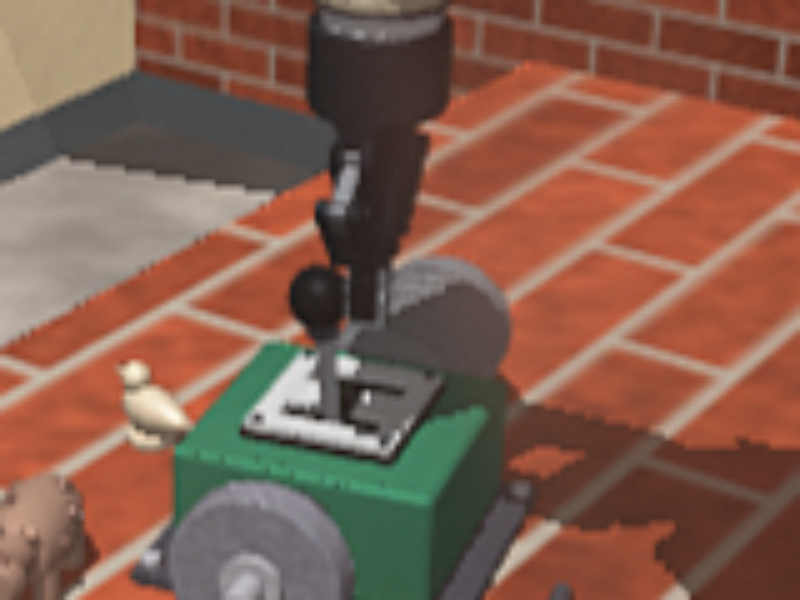

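The lever's foot is at the left end of the cross passage and the knob is touching the tips (315,295). I'll back off, swing round to the left side and read the lever with it unobstructed.

Emit:
servo_tool(rows=[[[-12,0,-1],0,-1],[[-25,0,-3],0,-1],[[-25,-17,-3],0,-1],[[-25,-34,-3],0,-1],[[-25,-52,-3],0,-1],[[-10,-52,-3],0,-1],[[10,-52,-3],0,-1],[[28,-52,-3],0,-1]])

```text
t: 4.6
tcp_pos: [0.5752, 0.0929, 0.3538]
tool_rot: [0.992, 0.129, 0.001, -0.002]
force: [-0.3, 0.2, 0.6]
finger_gap: 0.003
```

```bash
python3 -c "
from h import *
goal(0,85,180); lever()"
```

```text
t 4.6 tip gearbox mm [ -0.2 103.2] z 180.4 turn deg 0.17 down [ 0.0011  0.0043 -1.    ] F_g [-0.3  0.3] 0.6 gap 0.003
shift mm to (0, 85, 180) [ 0.2 18.2  0.4]
top n 15 a,b [ 0.    -0.299] inliers 15 knob gx,gy [ 0.  51.6]
side n 113 a,b [-0.005 -0.306] inliers 81 knob gx,gy [-0.9 52.8]
```

Emit:
servo_tool(rows=[[[0,10,0],0,-1],[[0,18,0],0,-1],[[0,25,0],0,-1],[[0,32,0],0,-1],[[0,39,0],0,-1],[[0,46,0],0,-1],[[0,52,0],0,-1],[[0,52,0],0,-1]])

```text
t: 5.5
tcp_pos: [0.5898, 0.0413, 0.3538]
tool_rot: [0.992, 0.128, 0.002, -0.002]
force: [-0.4, 1.1, 1.0]
finger_gap: -0.003
```

```bash
python3 -c "
from h import *
goal(0,-18,180); lever()"
```

```text
t 5.5 tip gearbox mm [ 1.4 49.4] z 180.4 turn deg 0.13 down [ 0.004   0.0037 -1.    ] F_g [-0.1  1.1] 1.0 gap -0.003
shift mm to (0, -18, 180) [-1.5 67.4  0.2]
top n 0 a,b [-0.25 -0.3 ] inliers 0 knob gx,gy [-43.3  50.1]
side n 143 a,b [-0.014 -0.257] inliers 34 knob gx,gy [-2.4 44.5]
```

```bash
python3 -c "
from h import *
a=snapshot('side')['image'][130:230,260:380]; b=snapshot('top')['image'][150:280,290:430]
cv2.imwrite('pics/c3.png',np.hstack([cv2.resize(a,(400,340),interpolation=2),cv2.resize(b,(366,340),interpolation=2)]))"
```

```text
(no output)
```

View pics/c3.png

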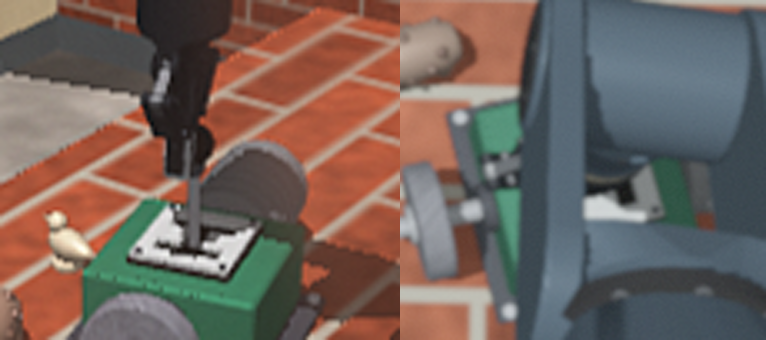

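The fingers, at (180,150) on the left panel, are pushing the knob. The stem has entered the cross passage and left the left leg; the arm hides the top view. Continuing across.

Emit:
servo_tool(rows=[[[-1,7,0],0,-1],[[-2,14,0],0,-1],[[-2,21,0],0,-1],[[-2,28,0],0,-1],[[-2,35,0],0,-1],[[-2,42,0],0,-1],[[-2,48,0],0,-1],[[-2,48,0],0,-1]])

```text
t: 6.5
tcp_pos: [0.6003, -0.0063, 0.3528]
tool_rot: [0.992, 0.128, 0.002, -0.001]
force: [-0.9, -0.2, -0.5]
finger_gap: 0.002
```

```bash
python3 -c "
from h import *
goal(0,-18,180); lever(('side',))
for n in ('side','wrist'):
    s=snapshot(n); cv2.imwrite(f'pics/{n}4.png',s['image'] if n=='wrist' else cv2.resize(s['image'][130:230,260:380],(720,600),interpolation=2))"
```

```text
t 6.5 tip gearbox mm [-0.7  0.4] z 179.4 turn deg 0.15 down [ 0.0032  0.0019 -1.    ] F_g [-0.9  0. ] -0.5 gap 0.002
shift mm to (0, -18, 180) [ 0.6 18.4 -0.6]
side n 126 a,b [-0.028  0.023] inliers 49 knob gx,gy [-5. -4.]
```

View pics/side4.png

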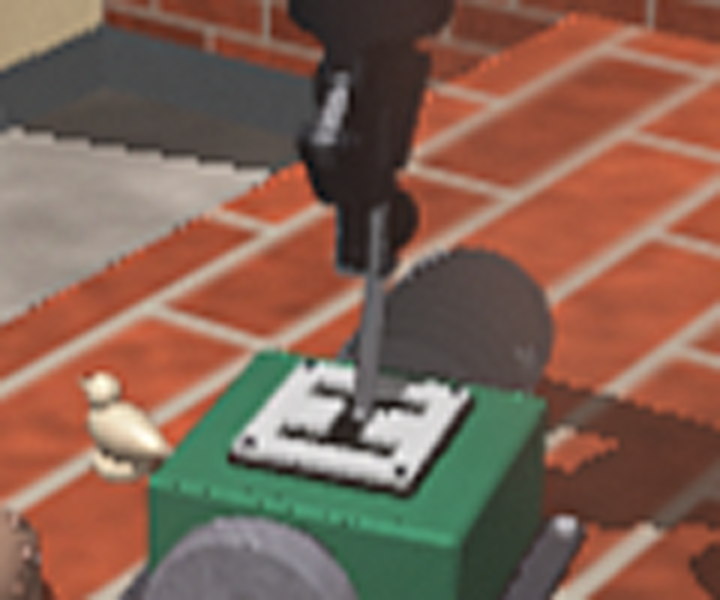

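The stem, at (360,400), is now past the middle, close to the right leg, and the knob is just right of the fingers (400,220). I'll cover the rest more gently.

Emit:
servo_tool(rows=[[[0,5,0],0,-1],[[0,10,0],0,-1],[[0,14,0],0,-1],[[0,18,0],0,-1],[[0,20,0],0,-1],[[0,20,0],0,-1]])

```text
t: 7.25
tcp_pos: [0.6051, -0.0253, 0.3527]
tool_rot: [0.992, 0.129, 0.001, -0.001]
force: [-0.9, 2.3, -2.2]
finger_gap: 0.0
```

Emit:
servo_tool(rows=[[[0,-6,0],0,-1],[[0,-20,0],0,-1],[[0,-40,0],0,-1],[[0,-40,-15],0,-1],[[0,-40,-40],0,-1],[[-40,-40,-45],0,-1],[[-80,-40,-45],0,-1],[[-110,-40,-45],0,-1]])

```text
t: 8.05
tcp_pos: [0.4863, -0.014, 0.3981]
tool_rot: [0.992, 0.129, 0.002, -0.0]
force: [0.5, -1.0, 0.2]
finger_gap: -0.003
```

```bash
python3 -c "
from h import *
goal(-50,-52,178); lever()
s=snapshot('side'); cv2.imwrite('pics/side5.png',cv2.resize(s['image'][130:230,260:380],(720,600),interpolation=2))"
```

```text
t 8.05 tip gearbox mm [-113.    21.5] z 224.7 turn deg 0.25 down [ 3.e-03  8.e-04 -1.e+00] F_g [ 0.2 -1.1] 0.2 gap -0.003
shift mm to (-50, -52, 178) [62.5 73.8 46.8]
top n 271 a,b [-0.001  0.295] inliers 254 knob gx,gy [ -0.2 -51. ]
side n 125 a,b [-0.009  0.293] inliers 87 knob gx,gy [ -1.6 -50.5]
```

View pics/side5.png

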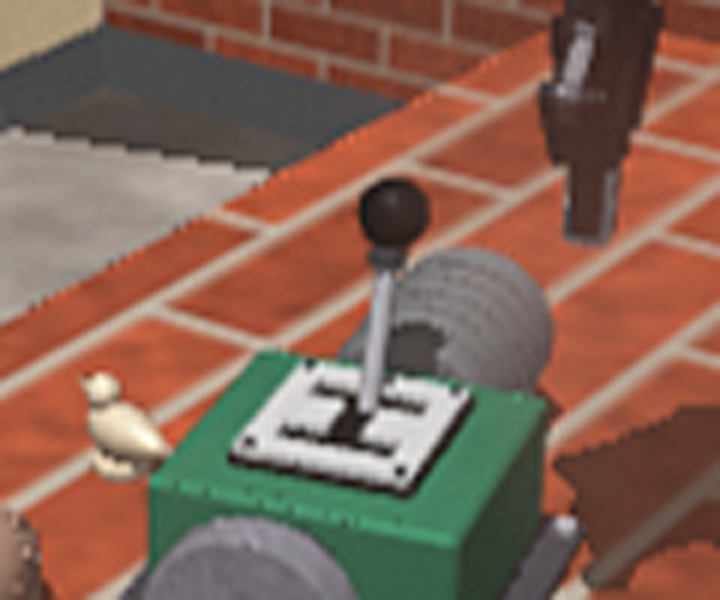

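The lever is in the right leg at the cross passage: a ≈ 0, b ≈ 0.294, and in the picture the knob is at (393,212). Next I go behind it and push forward.

Emit:
servo_tool(rows=[[[10,25,0],0,-1],[[25,50,5],0,-1],[[40,73,15],0,-1],[[50,73,35],0,-1],[[50,73,49],0,-1],[[50,73,49],0,-1]])

```text
t: 8.8
tcp_pos: [0.5547, -0.0715, 0.3474]
tool_rot: [0.992, 0.129, 0.0, -0.001]
force: [-0.7, 0.8, -1.1]
finger_gap: 0.001
```

```bash
python3 -c "
from h import *
goal(16,-51,175)"
```

```text
t 8.8 tip gearbox mm [-61.7 -51.1] z 174.0 turn deg 0.19 down [ 4.0e-04  2.1e-03 -1.0e+00] F_g [-0.4  1. ] -1.1 gap 0.001
shift mm to (16, -51, 175) [77.7  0.2 -1. ]
```

Emit:
servo_tool(rows=[[[12,0,0],0,-1],[[22,0,0],0,-1],[[30,0,0],0,-1],[[36,0,0],0,-1],[[42,0,0],0,-1],[[48,0,0],0,-1],[[54,0,0],0,-1],[[54,0,0],0,-1]])

```text
t: 9.6
tcp_pos: [0.6075, -0.0575, 0.3474]
tool_rot: [0.992, 0.129, 0.001, -0.001]
force: [-1.6, -0.2, 1.5]
finger_gap: 0.001
```

```bash
python3 -c "
from h import *
goal(18,-51,174); lever()"
```

```text
t 9.6 tip gearbox mm [ -7.  -50.8] z 174.0 turn deg 0.2 down [ 0.001   0.0023 -1.    ] F_g [-1.6  0.2] 1.5 gap 0.001
shift mm to (18, -51, 174) [25.   0.3  0. ]
top n 133 a,b [0.115 0.295] inliers 111 knob gx,gy [ 20.1 -50.6]
side n 205 a,b [0.051 0.267] inliers 54 knob gx,gy [  9. -46.]
```

Emit:
servo_tool(rows=[[[6,0,0],0,-1],[[12,0,0],0,-1],[[17,0,0],0,-1],[[21,0,0],0,-1],[[24,0,0],0,-1],[[27,0,0],0,-1],[[27,0,0],0,-1]])

```text
t: 10.4
tcp_pos: [0.6335, -0.0506, 0.3472]
tool_rot: [0.992, 0.129, 0.001, -0.001]
force: [-2.1, -0.8, -1.4]
finger_gap: 0.003
```

Emit:
servo_tool(rows=[[[-8,0,0],0,-1],[[-25,0,0],0,-1],[[-50,0,0],0,-1],[[-80,0,-5],0,-1],[[-110,0,-20],0,-1],[[-140,0,-40],0,-1],[[-170,0,-60],0,-1],[[-170,0,-60],0,-1]])

```text
t: 11.2
tcp_pos: [0.4671, -0.0946, 0.41]
tool_rot: [0.992, 0.128, 0.003, 0.0]
force: [1.3, 0.3, -0.0]
finger_gap: -0.002
```

```bash
python3 -c "
from h import *
where(); ss=lever(); cv2.imwrite('pics/top6.png',ss[0]['image'])
P0=np.load('top0.npz')['P']; P=cloud(ss[0])
for n,(u0,v0,u1,v1) in dict(bird=(355,132,382,170),hippo=(260,150,318,190),punch=(318,278,372,304),drill=(95,180,185,335)).items():
    f=lambda Q:(lambda q:q[q[:,2]>.006].mean(0)*1000)(Q[v0:v1,u0:u1].reshape(-1,3))
    print(n,(f(P)-f(P0)).round(1))"
```

```text
t 11.2 tip gearbox mm [-151.4  -51.9] z 236.6 turn deg 0.08 down [ 6.5e-03 -1.0e-04 -1.0e+00] F_g [ 1.4 -0. ] -0.0 gap -0.002
top n 250 a,b [0.274 0.298] inliers 224 knob gx,gy [ 47.4 -49.4]
side n 118 a,b [0.266 0.296] inliers 79 knob gx,gy [ 45.9 -49.2]
bird [ 0.1 -0.3  0.5]
hippo [-0.1  0.1 -0.1]
punch [-0.2  0.4  0.1]
drill [ 0.2  0.1 -0. ]
```

View pics/top6.png

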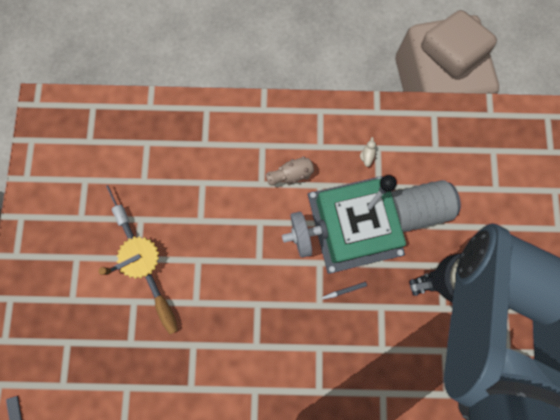

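The knob, at (388,184), is in the right far slot with a ≈ 0.27 and b ≈ 0.297. The bystanders haven't moved, and the gripper at (430,285) is well clear. Handing in.

```bash
python3 -c "
from station import sign_off
print(sign_off())"
```

```text
the job is handed in; nothing more can be done
None
```

The lever is in third and the job is handed in; `sign_off()` gives no verdict. I pushed the knob with shut fingertips: forward to the cross passage, across to the right leg, then forward into the right far slot. The sensor readings between moves showed about 3 N or less, and the arm's clock stood at about 11 s of the 48 s allowed.

- **Lever:** with the arm withdrawn, the two cameras agreed on shift_fore at 0.274 and 0.266 (needs above 0.23) and shift_across at 0.298 and 0.296 (needs above 0.22).
- **Cross passage:** with the arm clear, shift_across read about 0.294 with shift_fore about 0, so the step through the passage was met.
- **Bystanders:** the hippo, bird, punch and drill each measured within 0.6 mm of where they started.
- **Clearance:** the tips finished about 200 mm behind the knob and 235 mm above the ledge, touching nothing.

Some mid-push lever readings disagreed because the arm or fingers hid the knob. During the first part of the push across, the top camera saw no knob at all. I relied on pictures there and on the readings taken after backing off.

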